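# Put the orange hex driver into the tool cup, leaning on its orange side

## Task

Take the orange-handled hex driver out of the black tool rack beside the 3D printer's build plate and lower it, steel end first, into the deep square cup; let go only once it is standing on the bottom of the cup, so that it is left leaning against the middle of the cup's one orange side, its handle overhanging that side, not in a corner. Leave the blue and grey drivers in the rack, and do not tip the cup or push it about.

Things in the scene. Friction and masses are not known exactly. Their poses are not given: they have to be found in the camera images.
- orange_driver: Hex driver with orange handle, 205 mm long, about 45 g. Below, round steel shank 6 mm across, 125 mm long; above, square handle 14 x 14 mm, 80 mm long (125 to 205 mm from the lower end), its flats facing its x and y. Origin: centre of the lower (steel) end, z up along the driver. It starts loosely upright (within 5 degrees) in one of the rack's holes, flats in line with the rack's sides.
- rack: Fixed black rack block, 175 mm (its x) by 50 mm (its y), 60 mm high. Origin: centre of its underside, z up. Three holes in a row along its x at -60, 0 and +60 mm, each 9 mm wide and 50 mm deep (bottoms 10 mm above the table), each with a driver in it: it must rise over 50 mm to come out. Its long side points ahead of the robot (world x), turned by up to 20 degrees.
- orange_driver_top (a point): The centre of the top end of the orange driver's handle, 205 mm above its origin along its z.
- cup: Deep square cup, cream plastic with one orange wall, loose on the table, about 500 g. Outside 60 x 60 mm, 112 mm high; inside 50 x 50 mm, bottom 8 mm thick. Origin: centre of its underside, z up. Its own +x axis points from the centre to the orange side (inner face at x = +25 mm); it may be turned any way.
- blue_driver: Bystander: a hex driver of the same shape and size with a blue handle. It stands upright in another hole of the rack (which hole varies). Origin at the centre of its lower end, z up towards the handle. To be left in the rack.
- grey_driver: Bystander: a hex driver of the same shape and size with a grey handle. It stands upright in another hole of the rack (which hole varies). Origin at the centre of its lower end, z up towards the handle. To be left in the rack.

How it is judged:
By the outcome, as a careful person would: the job done as asked, in the order asked, and still so for the second after the job is handed in, with the robot touching nothing.
It also fails if it takes over 42 s, if anything falls off the work surface, if the arm or the gripper's body presses on something with over 40 N, if the wrist force passes 120 N, or if a joint passes its speed limit or range.

## Robot

A 7-joint arm with a two-finger parallel gripper is mounted at the origin on the work surface. World frame = base frame: x ahead of the robot, y to its left, z up, the work surface at z = 0. Lengths are in m, angles in rad, forces in N, time in s.
With the tool pointing down it reaches from about 0.4 to 0.85 m from the base axis. Payload 10.4 kg.
Tool frame: the origin (TCP) lies at the very end of the fingers, on their centre line; the grasp point (between the pads) lies manip.hold_point_z behind it (manip.hold_point_z is the distance from the TCP to the grasp point, in m); z points along the fingers, y is the direction in which the jaws open and shut (so a half turn about z gives the same grasp; the last joint's range is limited). The gripper opens to 85 mm and grips with 20 to 120 N. Pads are 22 mm wide; open, the fingers measure 114 mm over their backs; the gripper's body (76 mm by 85 mm) begins 54 mm behind the grasp point. The pads swing forward as they close: fully open they stand 13 mm farther back than shut.
Start: joints at [-1.173, 0.332, -0.065, 1.46, 0.022, 1.35, -0.088], TCP at [0.255, 0.571, 0.21] pointing down, gripper open.
Joint ranges: [-2.6, 2.6], [-0.5, 2.12], [-1.47, 1.34], [0.16, 2.42], [-1.27, 4.41], [0.06, 2.06], [-2.6, 2.6]. Speed limits (rad/s): [2.22, 2.22, 2.79, 2.79, 3.14, 3.14, 3.14].

## Interface

Orientations are given as a unit quaternion [x, y, z, w].
In Python, from workcell import manip gives the robot as it stands.
- The arm moves only by the tool jog_arm, never from a script. Its arguments are lists of equal length, an entry for each row: "translation": the shift along the world's x, y, z in mm, a list of three; "turn": the turn about the world's z in degrees. In form: {"translation": [[x, y, z], ...], "turn": [turn, ...]}. A call has 1 to 12 rows; each row is the pose to reach, as a shift and turn from the pose measured when the call began; what a row does not reach only later rows make up. A row lasts 1/12 s, in which the tool goes at most 41.7 mm and 7.16 degrees, less where a joint would pass 70% of its speed; a pose out of reach is approached as far as the arm can. A call with a gripper value outside its range is refused whole. "grip" is the finger opening in mm, from 0 to 85.4, set as the call begins (left out, the last holds). The fingers move at their own pace and stop on an object; "grip_force" is the grip in N (left out, the last holds). Time passes only in rows, so rows that repeat a pose let the fingers close. It gives the time, the measured TCP pose, the force and the opening at its end, in the units of the state.
- manip.get_obs(): the state, without advancing time (a new reading comes with each control period).
- manip.camera(name): name is "side" or "top" or "wrist"; returns a dict with "frame" (384x512x3 uint8, red, green, blue), "mtx" (3x3 intrinsics, pixels), "pose" (4x4, takes a point from camera to world coordinates). Camera axes: x right, y down, z forward; pixel columns grow to the right and rows downward; lengths in m; the calibration is good to about 2 mm. A picture is of the moment at which its call begins. There is no depth.
- manip.hand_in(): hands the job in, once; it reports no verdict.
Trained networks look in a picture, given as the dict that the camera call returned (one of the last four; its "shot" number tells which), for a name from the list of things; names that differ only in an ending like _2 or _b are one class to them, and where a whole thing is asked for, a point or a joint stands for the part that bears it (a point fixed in the world has none). Each returns a list of dicts, best first, with "confidence" (0 to 1); they miss things now and then, are a little off and sometimes report something else, mostly with a low value. They report only what shows in the picture. A call takes as long as a camera call.
- manip.outline_of(picture, label): "mask" (384x512 bool, what is visible of it) and "extent" ([left, top, right, bottom] in pixels, round what is visible of it).
- manip.pinpoint(picture, label): "at" ([column, row] in pixels: a listed point, or the origin of a listed thing).
The state is a dict: "clock": time; "joint_pos": joint angles; "joint_velocities": joint speeds; "tau": joint torques, N m; "position": TCP position; "ee_rot": TCP orientation; "ft_force": force on the tool from outside, world axes, zero at the start; "torque": the same for the moment, N m; "grip_width": opening from 0.0 (shut) to 1.0 (fully open).
Only numpy, scipy, OpenCV 4.12 (cv2) and the standard library are available. Lean on these libraries where they do the work, as an engineer would, in place of code of your own. Each camera call takes 0.05 s, during which the arm holds its last target. There are 200 camera calls.

## Working session

There is one attempt and no reset: what is moved stays moved. The work goes in short steps, Python scripts to look and compute and a tool call to move; the robot and the scene stay as the last step left them, time stands still between calls to the robot, and variables do not carry over. Pictures are saved under pics/ and viewed, about 8 in all and at most 12, crops included, and the job is handed in when it is done.

Besides the shell and the picture viewer there is one more tool, called after ">>>" by a JSON object that holds its "method" and its "body", one argument or row to a line. jog_arm: Moves the arm, as the interface text tells. Its arguments: {"type":"object","properties":{"translation":{"type":"array"},"turn":{"type":"array"},"grip":{"type":"number"},"grip_force":{"type":"number"}},"required":["translation","turn"]}

```bash
mkdir -p pics
cat > h.py <<'E'
import numpy as np, cv2
from workcell import manip
def ray(c,px):
    M=np.array(c["mtx"]);P=np.array(c["pose"])
    d=P[:3,:3]@np.linalg.solve(M,[px[0],px[1],1.]);return P[:3,3],d/np.linalg.norm(d)
def onz(c,px,z):
    o,d=ray(c,px);return o+d*(z-o[2])/d[2]
def tri(rs):
    A=np.zeros((3,3));b=np.zeros(3)
    for o,d in rs:
        Q=np.eye(3)-np.outer(d,d);A+=Q;b+=Q@o
    p=np.linalg.solve(A,b)
    return p,[round(1e3*np.linalg.norm((np.eye(3)-np.outer(d,d))@(p-o)),1) for o,d in rs]
def proj(c,p):
    P=np.array(c["pose"]);q=np.array(c["mtx"])@(P[:3,:3].T@(np.array(p)-P[:3,3]));return q[:2]/q[2]
def save(c,n,s=None):
    f=c["frame"][:,:,::-1]
    cv2.imwrite("pics/"+n+".png",f)
E
python3 - <<'E'
from h import *
o=manip.get_obs();print(manip.hold_point_z,o["position"],o["ee_rot"],o["ft_force"],o["grip_width"])
cs={n:manip.camera(n) for n in("side","top")}
for n,c in cs.items(): print(n,np.round(c["pose"],3).tolist())
cv2.imwrite("pics/a.png",cv2.resize(np.hstack([cs[n]["frame"] for n in cs])[:,:,::-1],(800,300),interpolation=cv2.INTER_AREA))
for l in("orange_driver_top","orange_driver","cup","rack","blue_driver","grey_driver"):
    rs=[]
    for n,c in cs.items():
        r=manip.pinpoint(c,l)[:2]
        print(l,n,[(np.round(x["at"],1).tolist(),round(x["confidence"],2)) for x in r])
        m=manip.outline_of(c,l)[:1]
        if m: print("   ext",m[0]["extent"],m[0]["confidence"])
        if r: rs.append(ray(c,r[0]["at"]))
    if len(rs)>1: print(l,tri(rs))
E
```

```text
0.0187 [0.25515975 0.5700912  0.2088173 ] [ 2.08837513e-01  9.77950095e-01 -7.04454829e-04 -9.84415022e-05] [ 0.69834212  0.50348147 -0.29393886] 0.9979979044225482
side [[-0.869, -0.317, 0.381, 0.292], [-0.495, 0.528, -0.69, 0.481], [0.017, -0.788, -0.616, 0.562], [0.0, 0.0, 0.0, 1.0]]
top [[0.027, -0.996, 0.085, 0.483], [-1.0, -0.026, 0.01, 0.004], [-0.008, -0.085, -0.996, 0.94], [0.0, 0.0, 0.0, 1.0]]
orange_driver_top side [([273.6, 120.7], 0.77)]
   ext [270.0, 119.0, 280.9, 175.7] 0.73
orange_driver_top top [([343.7, 159.0], 0.7), ([320.0, 193.8], 0.25)]
   ext [329.7, 155.6, 346.2, 171.9] 0.69
orange_driver_top (array([ 0.61656976, -0.170462  ,  0.2121215 ]), [np.float64(1.7), np.float64(1.7)])
orange_driver side []
   ext [271.1, 121.3, 281.3, 170.7] 0.76
orange_driver top [([324.8, 171.8], 0.68)]
   ext [327.3, 155.8, 348.4, 169.2] 0.56
cup side [([246.1, 301.2], 0.69)]
cup top [([201.5, 212.0], 0.62)]
   ext [178.4, 194.4, 211.9, 228.4] 0.61
cup (array([ 0.5062198 ,  0.13819101, -0.00530669]), [np.float64(1.7), np.float64(1.7)])
rack side [([292.6, 203.5], 0.91)]
   ext [258.8, 169.4, 331.4, 220.7] 0.71
rack top [([324.3, 195.0], 0.59)]
   ext [310.4, 158.2, 341.5, 231.5] 0.68
rack (array([ 0.55770699, -0.17544293, -0.00590463]), [np.float64(2.3), np.float64(2.3)])
blue_driver side []
   ext [313.8, 136.8, 332.8, 197.3] 0.73
blue_driver top [([321.2, 223.2], 0.54)]
grey_driver side []
grey_driver top [([322.7, 194.1], 0.56)]
```

View pics/a.png

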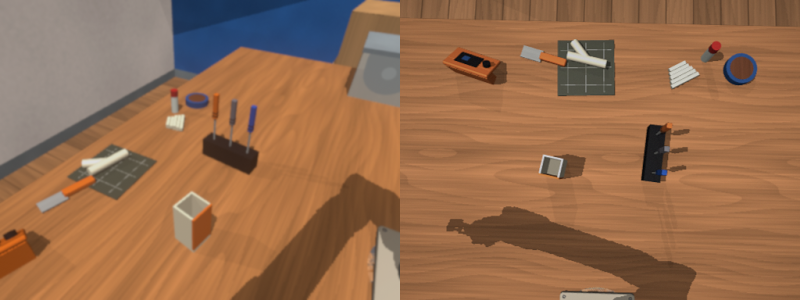

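Run:
```python
from h import *
t=manip.camera("top");s=manip.camera("side")
a=cv2.resize(t["frame"][180:240,165:225],(400,400),interpolation=2)
b=cv2.resize(s["frame"][235:325,210:290],(400,400),interpolation=2)
cv2.imwrite("pics/b.png",np.hstack([a,b])[:,:,::-1])
m=manip.outline_of(t,"rack")[0]["mask"].astype(np.uint8)
print(cv2.minAreaRect(cv2.findNonZero(m)))
cnt=cv2.findNonZero(m)[:,0].astype(float)
box=cv2.boxPoints(cv2.minAreaRect(cv2.findNonZero(m)))
print(np.round([onz(t,p,.06) for p in box],4).tolist())
# tops and handle bottoms
for n,c in(("top",t),("side",s)):
  for l in("blue_driver","grey_driver","orange_driver"):
    for r in manip.outline_of(c,l)[:1]:
      print(n,l,r["extent"],round(r["confidence"],2))
```

```text
((323.78045654296875, 196.03187561035156), (24.591726303100586, 72.10411834716797), 6.483074188232422)
[[0.4692, -0.1233, 0.06], [0.6413, -0.1404, 0.06], [0.636, -0.1992, 0.06], [0.4642, -0.1811, 0.06]]
top blue_driver [323.0, 221.0, 340.7, 226.9] 0.56
top grey_driver [326.9, 184.4, 345.2, 194.1] 0.48
top orange_driver [329.9, 158.0, 345.8, 170.6] 0.53
side blue_driver [313.6, 138.3, 329.0, 193.9] 0.83
side grey_driver [292.9, 129.3, 306.1, 186.6] 0.76
side orange_driver [271.0, 120.0, 282.9, 177.9] 0.64
```

View pics/b.png

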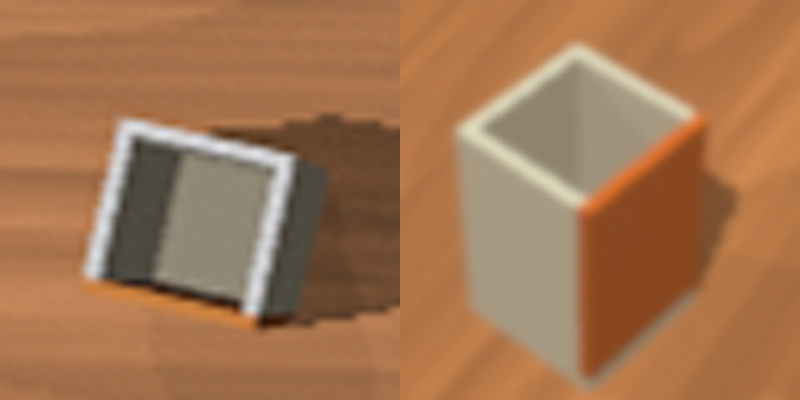

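Run:
```python
from h import *
t=manip.camera("top");s=manip.camera("side")
T=[(165+x/6.667,180+y/6.667) for x,y in((118,118),(300,155),(258,325),(82,280))]
S=[(210+(x-400)/5,235+y/4.444) for x,y in((578,45),(705,118),(583,212),(458,130))]
pt=np.array([onz(t,p,.112) for p in T]);ps=np.array([onz(s,p,.112) for p in S])
for n,p in(("top",pt),("side",ps)):
    print(n,np.round(p[:,:2],4).tolist(),np.round(p.mean(0),4))
    for i in range(4):
        d=p[(i+1)%4]-p[i];print(round(np.hypot(d[0],d[1]),4),round(np.degrees(np.arctan2(d[1],d[0])),1))
for l in("blue_driver","grey_driver","orange_driver"):
    ra=manip.outline_of(s,l)[0]
    m=ra["mask"];ys,xs=np.nonzero(m)
    # axis in side image: plane; combine w/ vertical check
    y0,y1=ys.min(),ys.max()
    print(l,"side top",xs[ys<=y0+2].mean(),y0,"bot",xs[ys>=y1-2].mean(),y1)
M=np.array(manip.get_obs()["position"]);print(M)
```

```text
top [[0.5357, 0.1658], [0.5249, 0.1039], [0.4675, 0.1159], [0.4809, 0.1756]] [0.5022 0.1403 0.112 ]
0.0629 -99.9
0.0586 168.2
0.0612 77.3
0.0557 -10.1
side [[0.5222, 0.1092], [0.4654, 0.12], [0.478, 0.1787], [0.5337, 0.1673]] [0.4998 0.1438 0.112 ]
0.0578 169.2
0.06 77.9
0.0569 -11.6
0.0592 -101.2
blue_driver side top 324.3809523809524 135 bot 316.0 195
grey_driver side top 299.73333333333335 127 bot 294.2 187
orange_driver side top 276.5 120 bot 273.5 176
[0.25529113 0.5705134  0.20963497]
```

>>> {"method": "jog_arm", "body": {
  "translation": [
    [5, -15, 25],
    [20, -50, 60],
    [35, -85, 100],
    [50, -120, 110],
    [70, -160, 110],
    [90, -200, 110],
    [110, -240, 110],
    [130, -280, 110],
    [148, -318, 110],
    [166, -355, 110],
    [184, -392, 110],
    [200, -428, 110]
  ],
  "turn": [0, 2, 4, 6, 8, 10, 12, 14, 16, 18, 18.4, 18.4]
}}

```text
clock: 3.0
position: [0.4445, 0.1648, 0.32]
ee_rot: [0.049, 0.999, 0.0, 0.0]
ft_force: [1.8, 0.4, 0.1]
grip_width: 1.002
```

>>> {"method": "jog_arm", "body": {
  "translation": [
    [18, -36, 0],
    [36, -72, 0],
    [54, -108, 0],
    [72, -144, 0],
    [90, -180, 0],
    [108, -216, 0],
    [126, -252, 0],
    [144, -286, 0],
    [160, -312, 0],
    [170, -330, 0],
    [171, -333, 0],
    [171, -333, 0]
  ],
  "turn": [0, 0, 0, 0, 0, 0, 0, 0, 0, 0, 0, 0]
}}

```text
clock: 4.0
position: [0.6154, -0.1697, 0.3194]
ee_rot: [0.051, 0.999, -0.0, -0.0]
ft_force: [0.1, 0.0, 0.6]
grip_width: 0.998
```

Run:
```python
from h import *
o=manip.get_obs();print(o["clock"],o["position"],o["ee_rot"])
w=manip.camera("wrist");s=manip.camera("side")
print(np.round(w["pose"],3).tolist())
a=manip.pinpoint(w,"orange_driver_top");print(a[:2])
b=manip.pinpoint(s,"orange_driver_top");print(b[:2])
if a: print(onz(w,a[0]["at"],.215))
if a and b: print(tri([ray(w,a[0]["at"]),ray(s,b[0]["at"])]))
cv2.imwrite("pics/c.png",cv2.resize(np.hstack([w["frame"],s["frame"]])[:,:,::-1],(800,300),interpolation=cv2.INTER_AREA))
```

```text
4.0 [ 0.61543675 -0.1697337   0.31939201] [ 5.07387101e-02  9.98711937e-01 -8.85385043e-05 -2.03483811e-04]
[[0.101, 0.958, 0.27, 0.546], [0.995, -0.097, -0.028, -0.163], [-0.001, 0.271, -0.962, 0.482], [0.0, 0.0, 0.0, 1.0]]
[{'at': [252.3, 181.9], 'confidence': 0.97}, {'at': [251.2, 61.0], 'confidence': 0.23}]
[{'at': [275.1, 119.6], 'confidence': 0.85}]
[ 0.60975667 -0.1729654   0.215     ]
(array([ 0.61258465, -0.17203498,  0.21453504]), [np.float64(2.8), np.float64(2.8)])
```

View pics/c.png

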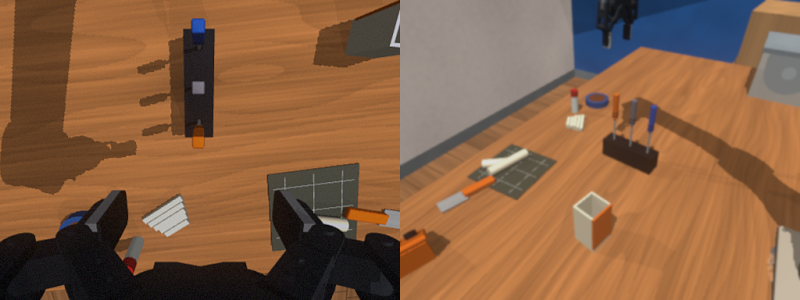

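>>> {"method": "jog_arm", "body": {
  "translation": [
    [-2, -1, -20],
    [-3, -2, -45],
    [-3, -2, -70],
    [-3, -2, -95],
    [-3, -2, -118],
    [-3, -2, -138],
    [-3, -2, -153],
    [-3, -2, -163],
    [-3, -2, -166],
    [-3, -2, -166]
  ],
  "turn": [0, 0, 0, 0, 0, 0, 0, 0, 0, 0]
}}

```text
clock: 5.03
position: [0.6124, -0.1679, 0.1543]
ee_rot: [0.048, 0.999, 0.001, 0.0]
ft_force: [0.1, 0.1, 0.2]
grip_width: 1.001
```

>>> {"method": "jog_arm", "body": {
  "translation": [
    [0, 0, 0],
    [0, 0, 0],
    [0, 0, 0],
    [0, 0, 0],
    [0, 0, 0],
    [0, 0, 0],
    [0, 0, 0],
    [0, 0, 0],
    [0, 0, 0],
    [0, 0, 0]
  ],
  "turn": [0, 0, 0, 0, 0, 0, 0, 0, 0, 0],
  "grip": 5,
  "grip_force": 40
}}

```text
clock: 5.87
position: [0.6125, -0.1686, 0.1545]
ee_rot: [0.048, 0.999, 0.001, 0.001]
ft_force: [-1.0, -3.3, 2.4]
grip_width: 0.16
```

>>> {"method": "jog_arm", "body": {
  "translation": [
    [0, 0, 8],
    [0, 0, 18],
    [0, 0, 30],
    [0, 0, 43],
    [0, 0, 56],
    [0, 0, 70],
    [0, 0, 85],
    [0, 0, 100],
    [0, 0, 115],
    [0, 0, 130],
    [0, 0, 138],
    [0, 0, 140]
  ],
  "turn": [0, 0, 0, 0, 0, 0, 0, 0, 0, 0, 0, 0]
}}

```text
clock: 6.87
position: [0.6131, -0.1683, 0.2971]
ee_rot: [0.048, 0.999, 0.001, 0.002]
ft_force: [0.2, 0.6, -0.1]
grip_width: 0.16
```

Run:
```python
from h import *
o=manip.get_obs();print(o["clock"],o["position"],o["grip_width"],o["ft_force"])
t=manip.camera("top");s=manip.camera("side")
cv2.imwrite("pics/d.png",np.hstack([cv2.resize(t["frame"][110:260,230:430],(400,300)),cv2.resize(s["frame"][20:220,190:390],(400,400))[:300]])[:,:,::-1])
```

```text
6.8667 [ 0.6131326  -0.16827518  0.29709829] 0.1600113849212989 [ 0.20656008  0.58321148 -0.12103289]
```

View pics/d.png

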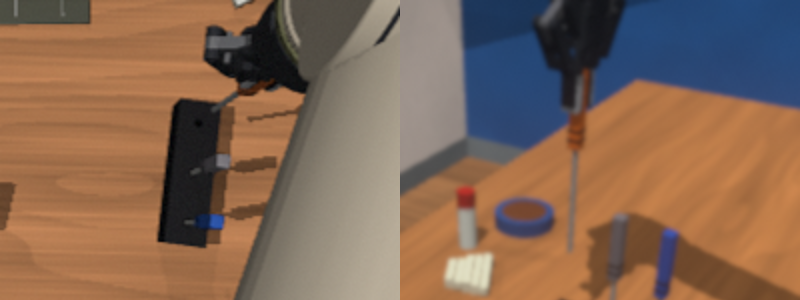

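Run:
```python
from h import *
t=manip.camera("top");s=manip.camera("side")
rt,rs=ray(t,(337,165)),ray(s,(275,145))
p,e=tri([rt,rs]);print("tip",p,e)
# handle/shank junction in side
print(onz(s,(275,145),.152),onz(t,(337,165),.152))
o=manip.get_obs();hp=np.array(o["position"])+[0,0,.0187];print(hp)
print("hold px side",proj(s,hp),"vertical tip px side",proj(s,hp-[0,0,.165]),"top",proj(t,hp-[0,0,.165]))
```

```text
tip [ 0.61254575 -0.17165372  0.15084082] [np.float64(0.1), np.float64(0.1)]
[ 0.61152141 -0.16985503  0.152     ] [ 0.6124727  -0.17134465  0.152     ]
[ 0.61220694 -0.16821299  0.31247781]
hold px side [277.89981676  76.85017245] vertical tip px side [274.32991395 146.91181102] top [335.07963021 165.41247529]
```

>>> {"method": "jog_arm", "body": {
  "translation": [
    [15, -1.5, 0],
    [30, -3, 0],
    [40, -4, -5],
    [42, -4, -25],
    [42, -4, -45],
    [42, -4, -65],
    [42, -4, -85],
    [42, -4, -103],
    [42, -4, -115],
    [42, -4, -119],
    [42, -4, -120],
    [42, -4, -120]
  ],
  "turn": [0, 0, 0, 0, 0, 0, 0, 0, 0, 0, 0, 0]
}}

```text
clock: 8.07
position: [0.6544, -0.1723, 0.1742]
ee_rot: [0.048, 0.999, 0.001, 0.0]
ft_force: [0.3, -0.0, -0.2]
grip_width: 0.158
```

>>> {"method": "jog_arm", "body": {
  "translation": [
    [-3, 0.3, 0],
    [-6, 0.6, 0],
    [-9, 0.9, 0],
    [-12, 1.2, 0],
    [-15, 1.5, 0],
    [-18, 1.8, 0],
    [-21, 2.1, 0],
    [-24, 2.4, 0],
    [-27, 2.7, 0],
    [-30, 3, 0],
    [-30, 3, 0],
    [-30, 3, 0]
  ],
  "turn": [0, 0, 0, 0, 0, 0, 0, 0, 0, 0, 0, 0],
  "grip": 5,
  "grip_force": 20
}}

```text
clock: 9.07
position: [0.6242, -0.1693, 0.1742]
ee_rot: [0.048, 0.999, 0.001, 0.0]
ft_force: [2.2, -1.4, -0.5]
grip_width: 0.158
```

Run:
```python
from h import *
o=manip.get_obs();print(o["clock"],o["position"],o["grip_width"],o["ft_force"])
t=manip.camera("top");s=manip.camera("side")
cv2.imwrite("pics/e.png",np.hstack([cv2.resize(t["frame"][110:260,230:430],(400,300)),cv2.resize(s["frame"][80:230,190:390],(400,300))])[:,:,::-1])
```

```text
9.0667 [ 0.62416934 -0.16930679  0.17421991] 0.158020192881445 [ 2.23717821 -1.39206652 -0.49676006]
```

View pics/e.png

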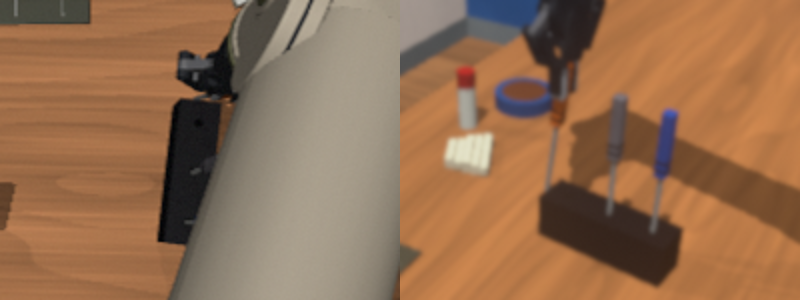

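>>> {"method": "jog_arm", "body": {
  "translation": [
    [4, 0, 5],
    [6, 0, 20],
    [6, 0, 40],
    [6, 0, 65],
    [6, 0, 90],
    [6, 0, 115],
    [4, 5, 135],
    [-5, 20, 145],
    [-17, 45, 150],
    [-30, 72, 150],
    [-44, 100, 150],
    [-58, 130, 150]
  ],
  "turn": [0, 0, 0, 0, 0, 0, 0, 0, 0, 0, 0, 0],
  "grip": 5,
  "grip_force": 40
}}

```text
clock: 10.17
position: [0.5652, -0.0384, 0.3243]
ee_rot: [0.049, 0.999, 0.001, -0.001]
ft_force: [0.2, 0.5, 0.8]
grip_width: 0.156
```

>>> {"method": "jog_arm", "body": {
  "translation": [
    [-12, 28, 0],
    [-24, 56, 0],
    [-36, 84, 0],
    [-48, 110, 0],
    [-60, 134, 0],
    [-70, 154, 0],
    [-78, 168, 0],
    [-83, 178, 0],
    [-86, 184, 0],
    [-87, 186, 0],
    [-87, 186, 0],
    [-87, 186, 0]
  ],
  "turn": [-1, -2, -3, -4, -5, -5.9, -5.9, -5.9, -5.9, -5.9, -5.9, -5.9]
}}

```text
clock: 11.17
position: [0.4786, 0.1466, 0.3243]
ee_rot: [0.101, 0.995, 0.001, -0.001]
ft_force: [0.2, -0.7, 0.1]
grip_width: 0.155
```

Run:
```python
from h import *
o=manip.get_obs();print(o["clock"],o["position"],o["ee_rot"],o["grip_width"],o["ft_force"])
t=manip.camera("top");s=manip.camera("side")
p=np.array(o["position"]);C=p-[0,0,.146]
def crop(c,h):
    u,v=proj(c,C).astype(int);u0,v0=max(0,u-50),max(0,v-50);print(u0,v0);return cv2.resize(c["frame"][v0:v0+100,u0:u0+100],(400,400),interpolation=2)
cv2.imwrite("pics/f.png",np.hstack([crop(t,0),crop(s,0)])[:,:,::-1])
```

```text
11.1667 [0.47863023 0.14661987 0.32429117] [ 1.00585234e-01  9.94928122e-01  5.54994510e-04 -5.78175453e-04] 0.15485692283036062 [ 0.15898971 -0.68201204  0.1472414 ]
134 173
206 190
```

View pics/f.png

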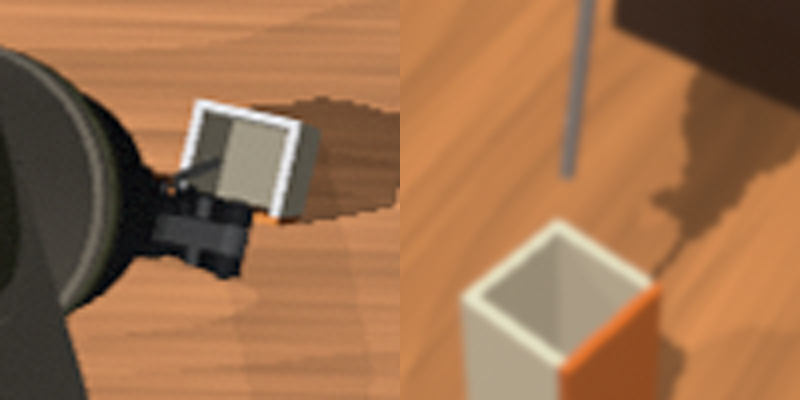

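Run:
```python
from h import *
t=manip.camera("top");s=manip.camera("side")
p,e=tri([ray(t,(189,212.75)),ray(s,(248,235))]);print("tip",p,e)
o=manip.get_obs();h=np.array(o["position"])+[0,0,.0187];print(o["clock"],o["position"])
a=np.radians(168.5);ex=np.array([np.cos(a),np.sin(a)]);ey=np.array([-ex[1],ex[0]])
d=h-p;print("lean x,y deg",np.degrees(np.arctan2([d[:2]@ex,d[:2]@ey],d[2])),np.linalg.norm(d))
for c in([.5022,.1403],[.4998,.1438]):
    r=p[:2]-c;print("tip in cup frame",r@ex,r@ey)
```

```text
tip [0.50011049 0.13906733 0.17298331] [np.float64(0.8), np.float64(0.8)]
11.3667 [0.47848509 0.14686255 0.32423949]
lean x,y deg [ 7.62264906 -1.12156626] 0.1715037225094246
tip in cup frame 0.0018018052034858407 0.0016245077996409848
tip in cup frame -0.0012478018580643002 0.004575761223212627
```

>>> {"method": "jog_arm", "body": {
  "translation": [
    [-2.5, 2.5, -12],
    [-2.5, 2.5, -28],
    [-2.5, 2.5, -45],
    [-2.5, 2.5, -62],
    [-2.5, 2.5, -80],
    [-2.5, 2.5, -98],
    [-2.5, 2.5, -115],
    [-2.5, 2.5, -130],
    [-2.5, 2.5, -143],
    [-2.5, 2.5, -152],
    [-2.5, 2.5, -156],
    [-2.5, 2.5, -157]
  ],
  "turn": [0, 0, 0, 0, 0, 0, 0, 0, 0, 0, 0, 0]
}}

```text
clock: 12.37
position: [0.4759, 0.1491, 0.1668]
ee_rot: [0.101, 0.995, 0.0, -0.001]
ft_force: [-0.1, 0.2, -0.5]
grip_width: 0.159
```

>>> {"method": "jog_arm", "body": {
  "translation": [
    [0, 0, -1],
    [0, 0, -2],
    [0, 0, -3],
    [0, 0, -4],
    [0, 0, -5],
    [0, 0, -5]
  ],
  "turn": [0, 0, 0, 0, 0, 0],
  "grip": 5,
  "grip_force": 20
}}

```text
clock: 12.87
position: [0.4759, 0.1491, 0.1618]
ee_rot: [0.101, 0.995, 0.0, -0.001]
ft_force: [0.4, 0.6, -1.2]
grip_width: 0.159
```

Run:
```python
from h import *
o=manip.get_obs();print(o["clock"],o["position"],o["ft_force"])
t=manip.camera("top");s=manip.camera("side")
cv2.imwrite("pics/g.png",np.hstack([cv2.resize(t["frame"][173:273,134:234],(400,400)),cv2.resize(s["frame"][170:330,180:340],(400,400))])[:,:,::-1])
```

```text
12.8667 [0.47585709 0.14911586 0.16178664] [ 0.38819841  0.56531261 -1.15554709]
```

View pics/g.png

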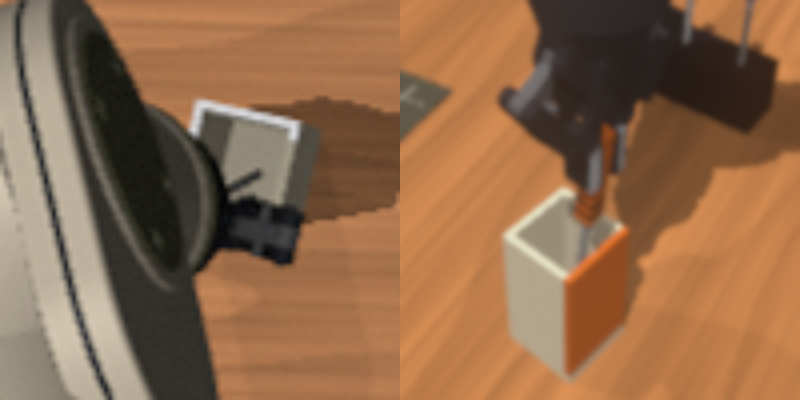

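>>> {"method": "jog_arm", "body": {
  "translation": [
    [0, 0, -1],
    [0, 0, -2],
    [0, 0, -3],
    [0, 0, -4],
    [0, 0, -5],
    [0, 0, -6],
    [0, 0, -6]
  ],
  "turn": [0, 0, 0, 0, 0, 0, 0]
}}

```text
clock: 13.55
position: [0.4758, 0.1491, 0.1556]
ee_rot: [0.101, 0.995, 0.0, -0.001]
ft_force: [0.7, 0.1, -0.1]
grip_width: 0.158
```

>>> {"method": "jog_arm", "body": {
  "translation": [
    [0, 0, -0.5],
    [0, 0, -1],
    [0, 0, -1.5],
    [0, 0, -2],
    [0, 0, -2]
  ],
  "turn": [0, 0, 0, 0, 0]
}}

```text
clock: 13.97
position: [0.4757, 0.1491, 0.1535]
ee_rot: [0.101, 0.995, 0.0, -0.001]
ft_force: [0.4, -0.6, -1.0]
grip_width: 0.159
```

>>> {"method": "jog_arm", "body": {
  "translation": [
    [0, 0, -0.5],
    [0, 0, -1],
    [0, 0, -1.5],
    [0, 0, -2],
    [0, 0, -2]
  ],
  "turn": [0, 0, 0, 0, 0]
}}

```text
clock: 14.38
position: [0.4758, 0.1491, 0.1516]
ee_rot: [0.101, 0.995, 0.0, -0.001]
ft_force: [-0.3, -0.1, 1.1]
grip_width: 0.16
```

>>> {"method": "jog_arm", "body": {
  "translation": [
    [0, 0, -0.5],
    [0, 0, -1],
    [0, 0, -1.5],
    [0, 0, -1.5]
  ],
  "turn": [0, 0, 0, 0]
}}

```text
clock: 14.72
position: [0.4763, 0.1493, 0.1512]
ee_rot: [0.101, 0.995, 0.001, -0.001]
ft_force: [-2.9, -0.4, 10.8]
grip_width: 0.157
```

>>> {"method": "jog_arm", "body": {
  "translation": [
    [0, 0, 0],
    [0, 0, 0],
    [0, 0, 0]
  ],
  "turn": [0, 0, 0]
}}

```text
clock: 14.97
position: [0.4765, 0.1494, 0.1514]
ee_rot: [0.101, 0.995, 0.001, -0.0]
ft_force: [-0.5, -0.7, 3.6]
grip_width: 0.156
```

>>> {"method": "jog_arm", "body": {
  "translation": [
    [0, 0, 0],
    [0, 0, 0],
    [0, 0, 0],
    [0, 0, 0],
    [0, 0, 0],
    [0, 0, 0],
    [0, 0, 0],
    [0, 0, 0]
  ],
  "turn": [0, 0, 0, 0, 0, 0, 0, 0],
  "grip": 26
}}

```text
clock: 15.63
position: [0.4765, 0.1494, 0.1514]
ee_rot: [0.101, 0.995, 0.001, -0.0]
ft_force: [0.8, 0.2, 0.2]
grip_width: 0.3
```

Run:
```python
from h import *
o=manip.get_obs();print(o["clock"],o["position"],o["ft_force"],o["grip_width"])
t=manip.camera("top");s=manip.camera("side")
cv2.imwrite("pics/i.png",np.hstack([cv2.resize(t["frame"][173:273,134:234],(400,400)),cv2.resize(s["frame"][170:330,180:340],(400,400))])[:,:,::-1])
```

```text
15.6333 [0.47645718 0.14935074 0.15140896] [0.80225937 0.2448899  0.24698596] 0.3004721871649663
```

View pics/i.png

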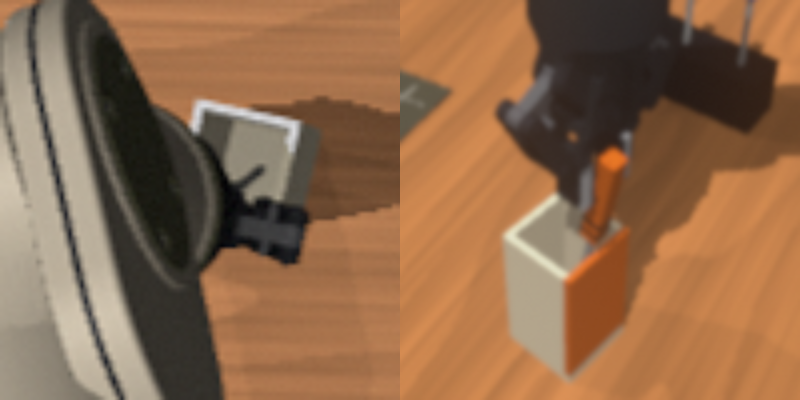

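>>> {"method": "jog_arm", "body": {
  "translation": [
    [0, 0, 0],
    [0, 0, 0],
    [0, 0, 0],
    [0, 0, 0],
    [0, 0, 0],
    [0, 0, 0],
    [0, 0, 4],
    [0, 0, 12],
    [0, 0, 25],
    [0, 0, 40],
    [0, 0, 60],
    [0, 0, 80]
  ],
  "turn": [0, 0, 0, 0, 0, 0, 0, 0, 0, 0, 0, 0],
  "grip": 55
}}

```text
clock: 16.73
position: [0.4764, 0.1492, 0.2329]
ee_rot: [0.101, 0.995, 0.001, -0.0]
ft_force: [0.6, -0.3, 0.2]
grip_width: 0.646
```

>>> {"method": "jog_arm", "body": {
  "translation": [
    [0, 0, 25],
    [0, 0, 55],
    [10, -20, 85],
    [20, -45, 90],
    [30, -75, 90],
    [40, -105, 90],
    [50, -135, 90],
    [58, -160, 90],
    [62, -170, 90],
    [62, -170, 90]
  ],
  "turn": [0, 0, 0, 0, 0, 0, 0, 0, 0, 0]
}}

```text
clock: 17.57
position: [0.5387, -0.0238, 0.3236]
ee_rot: [0.103, 0.995, 0.001, 0.0]
ft_force: [-0.1, -0.2, -0.2]
grip_width: 0.642
```

Run:
```python
from h import *
o=manip.get_obs();print(o["clock"],o["position"],o["ft_force"],o["grip_width"])
t=manip.camera("top");s=manip.camera("side")
cv2.imwrite("pics/j.png",np.hstack([cv2.resize(t["frame"][173:273,134:234],(400,400)),cv2.resize(s["frame"][170:330,180:340],(400,400))])[:,:,::-1])
```

```text
17.5667 [ 0.53869009 -0.02379124  0.32357795] [-0.13497789 -0.23146314 -0.23512176] 0.6420293470030374
```

View pics/j.png

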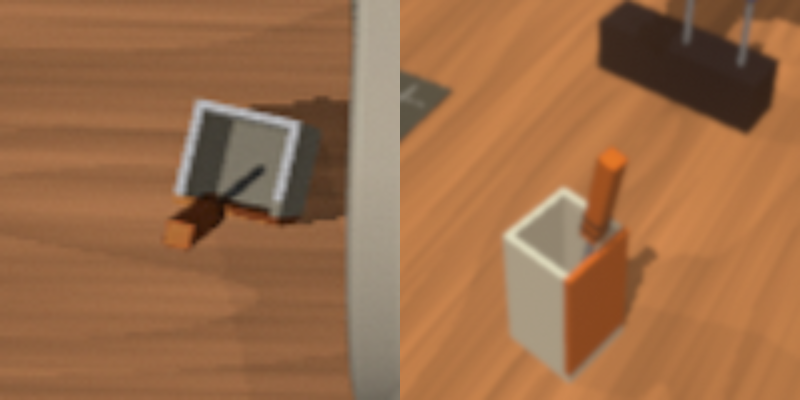

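```bash
python3 -c "
from workcell import manip
print(manip.hand_in())"
```

```text
the job is handed in; nothing more can be done
None
```

The orange driver is standing in the cup, leaning on its orange side, and I've handed the job in at about 17.6 s of the 42 s allowed.

**What I did:** I lifted the driver out of the rack. I then nudged its shank gently against the rack's end face, which left it tilted about 7.6° in the grip, towards the orange side. I lowered it steel end first until the force reading showed it on the cup bottom (about 11 N), eased that off, and only then opened the fingers.

**Last checks (top and side pictures after the arm pulled clear):**
- **Driver:** it leans over the orange wall with its handle overhanging. It crosses the rim roughly 45% of the way along, so near the middle and clear of the corners.
- **Cup:** it is upright and did not visibly move.
- **Other drivers:** the blue and grey drivers were both in the rack when I last saw them whole, during the tilt nudge. In the final pictures only their shanks show, still standing in the rack.
- **Force:** it read near zero at the end.

**Disagreements:** the two cameras differed by 3–4 mm on the cup centre, and I worked between the two values. The measured steel-tip-to-grasp distance came out 171 mm against an expected 165 mm, so I found the bottom by touch rather than from the pictures.

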